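Shim the rocking loaf maker by feel

TASK

The loaf maker rocks because one foot hangs clear of the counter: the one at the end facing the board, at the corner farther from the robot. Take the tapered feeler blade from the wooden board by its orange fin, lay it flat on the counter and slide its thin end straight in under the middle of that foot until you feel it grip snugly, gently and without forcing it, then let go so that it stays wedged there. Leave everything else where it stands.

Things in the scene. Friction and masses are not known exactly. Their poses are not given: they have to be found in the camera images.
- feeler: Loose tapered aluminium blade, 0.1 to 0.2 kg, 190 mm long (x), 30 wide (y), lying flat on the board. Origin: centre of its flat underside; x to the thin tip, z up. Top rises evenly, 1 in 8, from 4 mm thick at the tip (x = 95) to 19 mm at x = -25; behind that 12 mm thick, with an upright orange grip fin: centre x = -65, 44 long, 16 thick (y), top 62 above the underside.
- feeler_tip (a point): Middle of the thin end of the feeler, on its underside (axes as the feeler's).
- feeler_fin (a point): Grip point in the middle of the orange fin, 42 mm above the feeler's underside and 160 mm behind the tip.
- loaf_maker: White loaf maker, grey lid, fixed, 320 mm (x) by 240 (y), 267 high. Origin: centre of its outline, on the counter; z up. Its end face at x = -160 looks on the open counter; x points from there into the machine: the feeler goes in along +x. Underside 28 mm above the counter. Three feet stand on the counter; the fourth, at x = -130, y = 65, hangs clear and counts as part of this body.
- foot_edge (a point): Point on the counter straight below the hanging foot's nearest edge, 12 mm inside the end face (loaf maker x = -148, y = 65); axes as the loaf maker's, x being the way to slide the feeler.
- foot_middle (a point): Point on the counter below the hanging foot's middle. The foot: black rubber disc, 36 mm across, flat bottom 7 to 14 mm above the counter, not known beforehand, to be felt. It yields 1 mm per 15 N. The feeler is snug when it and the loaf maker press on each other with 2 to 15 N; over 20 N is forcing. The push needed to slide it is then about as large as this load, up to twice.
- board: Wooden board, fixed, 230 by 120 mm, 18 mm thick, on the counter. Origin: centre of its underside, x along its length.
- sugar_pot: White ceramic sugar pot with hinged lid, 92 mm across, 100 mm high, loose; not to be moved. Origin: centre of its underside.
- mug: Blue mug, 80 mm across, 92 mm high, loose; not to be moved. Origin: centre of its underside.
- jar: Amber glass jar with steel cap, 72 mm across, 110 mm high, loose; not to be moved. Origin: centre of its underside.
- timer: Red round kitchen timer, 60 mm across, 43 mm high, loose; not to be moved. Origin: centre of its underside.
Mind the look-alikes: they are no part of the job. There is more than one size of the feeler; the job needs the largest.

How it is judged (in metres and radians):
On the way, in this order (a step that is already met when the one before it is completed fails the run):
1. the feeler is carried clear of the board, in the gripper (contact force between feeler and the fingers above 2 N and contact force between feeler and board below 0.1 N and horizontal distance between feeler_fin and board above 0.13 m), for 0.1 s.
2. the feeler's thin end, held in the gripper, is under the hanging foot (contact force between feeler and the fingers above 2 N and x of feeler_tip in the frame of foot_edge above 0.004 m and y of feeler_tip in the frame of foot_edge between -0.014 and 0.014 m and z of feeler_tip in the frame of foot_edge below 0.006 m), for 0.05 s.
At the end, for the whole second after the job is handed in: Feeler released, at rest, flat on the counter, tip 12 mm or more past the hanging foot's near edge, within 14 mm of its middle line and 0.2 rad of straight in, pressing on the loaf maker with 2 to 15 N; the four other loose things within 30 mm of their starts (contact force between feeler and loaf_maker between 2 and 15 N and x of feeler_tip in the frame of foot_edge above 0.012 m and y of feeler_tip in the frame of foot_edge between -0.014 and 0.014 m and z of feeler_tip in the frame of foot_edge below 0.004 m and angle between feeler's own z axis and vertical below 0.05 rad and angle between the x axis of feeler and the x axis of loaf_maker, either way round below 0.2 rad and linear speed of feeler below 0.01 m/s and contact force between feeler and board below 0.1 N and distance of each of sugar_pot, mug, jar, timer from where it was at the start of the episode below 0.03 m); the robot touches nothing.
It fails at once if the feeler is forced: it and the loaf maker press on each other with more than 20 N (contact force between feeler and loaf_maker above 20 N).
It fails at once if another loose thing is moved by more than 30 mm (distance of any of sugar_pot, mug, jar, timer from where it was at the start of the episode above 0.03 m).
It also fails if it takes over 64 s, if anything falls off the work surface, if the arm or the gripper's body presses on something with over 40 N, if the wrist force passes 120 N, or if a joint passes its speed limit or range.

ROBOT

A 6-joint arm with a two-finger parallel gripper is mounted at the origin on the work surface. World frame = base frame: x ahead of the robot, y to its left, z up, the work surface at z = 0. Lengths are in m, angles in degrees, forces in N, time in s.
With the tool pointing down it reaches from about 0.275 to 1 m from the base axis. Payload 8.4 kg.
Tool frame: the origin (TCP) lies at the very end of the fingers, on their centre line; the grasp point (between the pads) lies manip.grasp_offset behind it (manip.grasp_offset is the distance from the TCP to the grasp point, in m); z points along the fingers, y is the line along which they close (so a half turn about z gives the same grasp; the last joint's range is limited). The gripper opens to 85 mm and grips with 20 to 120 N. Pads are 22 mm wide; open, the fingers measure 114 mm over their backs; the gripper's body (76 mm by 85 mm) begins 54 mm behind the grasp point. The pads swing forward as they close: fully open they stand 13 mm farther back than shut.
Start: joints at [-77.028, 20.225, 93.587, -0, 66.188, -0.138], TCP at [0.142, -0.609, 0.231] pointing down, gripper open.
Joint ranges: [-150.9, 150.9], [-52.94, 120.26], [3.33, 152.33], [-74.26, 254.26], [0, 154.13], [-172.89, 172.89]. Speed limits (degrees/s): [127.2, 127.2, 159.86, 180, 180, 180].

INTERFACE

Orientations are given as a 3x3 rotation matrix whose columns are the frame's x, y, z axes.
In Python, from rig import manip, read_camera, search_frame, outline_of gives the robot as it stands.
- The arm moves only by the tool play_rows, never from a script. Its argument "targets" is a list of rows, each an object of numbers: "gripper": the closure, from -1 (fully open) to 1 (shut), so that 0 is half open; "dx", "dy", "dz": the shift along the tool's x, y, z in m; "roll": the turn about the tool's z in degrees. A call has 1 to 12 rows; each row shifts and turns the commanded pose from where the row before left it, along the tool's axes as they then stand; what a row does not reach is not made up. A row lasts 1/8 s, in which the tool goes at most 62.5 mm and 10.7 degrees, less where a joint would pass 70% of its speed; a pose out of reach is approached as far as the arm can. A call with a gripper value outside its range is refused whole. The fingers move at their own pace and stop on an object; the grip force is fixed at half the most. Time passes only in rows, so rows that do not move let the fingers close. It gives the time, the measured TCP pose, the force, the opening and the grip force at its end, in the units of the state.
- manip.observe(): the state, without advancing time (a new reading comes with each control period).
- read_camera(name): name is "scene" or "top" or "wrist"; returns a dict with "color" (480x640x3 uint8, blue, green, red), "range_z" (480x640 float32, m along the optical axis (not along the pixel's ray), 0 where there is no reading), "intrinsics" (3x3 intrinsics, pixels), "k1" (the pictures are not rectified: a ray, as slopes to the right and down, at radius r is drawn at 1 + k1 r^2 times it, then the intrinsics apply), "position" and "attitude" of the camera in the world. Camera axes: x right, y up, looking along -z (the intrinsics and any distortion apply to the point x, -y, -z); pixel columns grow to the right and rows downward; lengths in m; the calibration is good to about 2 mm. A picture is of the moment at which its call begins.
- manip.hand_in(): hands the job in; it is judged then, once.
Trained networks look in a picture, given as the dict that the camera call returned (one of the last four; its "shot" number tells which), for a name from the list of things; names that differ only in an ending like _2 or _b are one class to them, and where a whole thing is asked for, a point or a joint stands for the part that bears it (a point fixed in the world has none). Each returns a list of dicts, best first, with "confidence" (0 to 1); they miss things now and then, are a little off and sometimes report something else, mostly with a low value. They report only what shows in the picture. A call takes as long as a camera call. They do not tell look-alikes from the thing itself.
- search_frame(name, picture): "xyz" ([x, y, z] in m, in the coordinates of the camera as it stood for that picture, good to about 4 mm: the middle of the surface that is visible of it).
- outline_of(name, picture): "region" (480x640 bool, what is visible of it).
The state is a dict: "t": time; "joint_pos": joint angles; "joint_vel": joint speeds; "effort": joint torques, N m; "tool_pos": TCP position; "eef_rot": TCP orientation; "ft_force": force on the tool from outside, world axes, zero at the start; "moment": the same for the moment, N m; "width": opening from 0.0 (shut) to 1.0 (fully open); "gripper_force": force on a finger pad.
Only numpy, scipy, OpenCV 4.12 (cv2) and the standard library are available. Lean on these libraries where they do the work, as an engineer would, in place of code of your own. Each camera call takes 0.05 s, during which the arm holds its last target. There are 200 camera calls.

## Working session

There is one attempt and no reset: what is moved stays moved. The work goes in short steps, Python scripts to look and compute and a tool call to move; the robot and the scene stay as the last step left them, time stands still between calls to the robot, and variables do not carry over. Pictures are saved under pics/ and viewed, at most 10 in all, crops included, and the job is handed in when it is done.

Besides the shell and the picture viewer there is one more tool, called as name(argument=value, ...) on one line, values as JSON. play_rows: Moves the arm, as the interface text tells. Its arguments: {"type":"object","properties":{"targets":{"type":"array"}},"required":["targets"]}

```bash
mkdir -p pics
cat > h.py <<'E'
import numpy as np, cv2
from rig import manip, read_camera, search_frame, outline_of
def world(p,uv,z=None):
    """pixels uv (N,2) with depths z -> world"""
    K=p["intrinsics"]; uv=np.asarray(uv,float).reshape(-1,2)
    s=np.c_[(uv[:,0]-K[0][2])/K[0][0],(uv[:,1]-K[1][2])/K[1][1]]
    u=s.copy()
    for _ in range(10): u=s/(1+p["k1"]*(u**2).sum(1,keepdims=True))
    z=np.asarray(z).reshape(-1)
    c=np.c_[u[:,0]*z,-u[:,1]*z,-z]
    return c@np.asarray(p["attitude"]).T+np.asarray(p["position"])
def cam2w(p,x): return np.asarray(p["attitude"])@np.asarray(x)+np.asarray(p["position"])
def cloud(p,m):
    v,u=np.nonzero(m&(p["range_z"]>0)); return world(p,np.c_[u,v],p["range_z"][v,u]),np.c_[u,v]
E
python3 - <<'E'
from h import *
print({k:np.round(v,3).tolist() if not isinstance(v,(int,float)) else v for k,v in manip.observe().items()}, manip.grasp_offset)
ims=[]
for n in ["top","scene"]:
    p=read_camera(n); cv2.imwrite(f"pics/{n}0.png",p["color"])
    print(n,np.round(p["position"],3),np.round(p["attitude"],3).tolist(),p["intrinsics"],p["k1"])
    for o in ["feeler","feeler_fin","loaf_maker","board","sugar_pot","mug","jar","timer"]:
        for d in outline_of(o,p):
            if d["confidence"]<.3: continue
            P,uv=cloud(p,d["region"])
            if len(P)<5: continue
            print(o,round(d["confidence"],2),"px",uv.mean(0).round(),"med",np.median(P,0).round(3),"min",np.percentile(P,2,axis=0).round(3),"max",np.percentile(P,98,axis=0).round(3))
E
```

```text
{'t': 0.0, 'joint_pos': [-77.028, 20.264, 93.629, 0.001, 66.188, -0.137], 'joint_vel': [0.102, -0.046, 0.076, 0.105, -0.128, -0.043], 'effort': [0.003, -60.525, -34.206, 0.0, 0.009, -0.0], 'tool_pos': [0.142, -0.608, 0.231], 'eef_rot': [[0.974, 0.227, -0.0], [0.227, -0.974, 0.001], [0.0, -0.001, -1.0]], 'ft_force': [0.055, -0.135, 0.452], 'moment': [0.004, -0.0, 0.005], 'gripper_force': 0.0, 'width': 1.000495534840635} 0.0187
top [0.336 0.017 1.001] [[-0.123, 0.967, -0.221], [-0.992, -0.121, 0.022], [-0.005, 0.222, 0.975]] [[459.72468747   0.         319.18743515]
 [  0.         459.72468747 238.84193133]
 [  0.           0.           1.        ]] -0.06613741772492186
feeler 0.86 px [230. 367.] med [0.31  0.212 0.009] min [ 0.256  0.186 -0.   ] max [0.374 0.24  0.045]
feeler 0.73 px [151. 379.] med [0.303 0.379 0.009] min [ 0.248  0.364 -0.   ] max [0.37  0.401 0.045]
feeler 0.54 px [230. 148.] med [0.762 0.161 0.097] min [0.742 0.13  0.   ] max [0.838 0.206 0.114]
feeler_fin 0.89 px [230. 366.] med [0.312 0.212 0.01 ] min [0.257 0.187 0.001] max [0.374 0.241 0.045]
feeler_fin 0.73 p
[... 1562 characters left out ...]
fin 0.59 px [319. 163.] med [0.298 0.206 0.01 ] min [ 0.257  0.186 -0.001] max [0.373 0.241 0.045]
loaf_maker 0.32 px [368. 197.] med [0.513 0.211 0.018] min [0.428 0.119 0.002] max [0.553 0.339 0.023]
board 0.55 px [369. 197.] med [0.511 0.214 0.018] min [ 0.43   0.119 -0.   ] max [0.554 0.344 0.023]
sugar_pot 0.65 px [451. 219.] med [0.722 0.274 0.082] min [0.674 0.242 0.022] max [0.757 0.327 0.097]
mug 0.73 px [388. 294.] med [0.774 0.012 0.056] min [ 0.736 -0.029  0.003] max [0.812 0.078 0.093]
jar 0.88 px [437. 260.] med [0.789 0.146 0.083] min [0.752 0.13  0.007] max [0.814 0.191 0.113]
timer 0.79 px [281. 204.] med [0.38  0.016 0.026] min [ 0.352 -0.004  0.004] max [0.397 0.045 0.044]
```

Run:
```python
from h import *
p=read_camera("top"); print(p["shot"])
uu,vv=np.meshgrid(range(640),range(480)); R=p["range_z"]
P=world(p,np.c_[uu.ravel(),vv.ravel()],R.ravel()).reshape(480,640,3); ok=R>0
def rect(m,name):
    q=P[m][:,:2]; r=cv2.minAreaRect((q*1000).astype(np.float32)); print(name,len(q),r); return r
# loaf maker top
m=ok&(P[...,2]>.2)&(P[...,1]<-.15)&(P[...,0]>.25)
print(np.percentile(P[m],[1,50,99],axis=0).round(3))
m2=m; 
n,l,st,c=cv2.connectedComponentsWithStats(m.astype(np.uint8)); print(st[1:],c[1:])
m=ok&(P[...,2]>.255)&(P[...,2]<.285)&(P[...,1]<-.15)&(P[...,0]>.25)
rect(cv2.erode(m.astype(np.uint8),np.ones((3,3)))>0,"lm")
# body on board
for nm,(x0,x1,y0,y1,z0,z1) in dict(fl=(.44,.54,.1,.36,.0235,.1),fin=(.44,.54,.1,.36,.055,.1),board=(.4,.6,.08,.38,.012,.1)).items():
    q=ok&(P[...,0]>x0)&(P[...,0]<x1)&(P[...,1]>y0)&(P[...,1]<y1)&(P[...,2]>z0)&(P[...,2]<z1); rect(q,nm)
# other candidates' z
img=p["color"].copy(); a=cv2.resize(img[90:430,100:640],None,fx=1.45,fy=1.45,interpolation=cv2.INTER_CUBIC); cv2.imwrite("pics/a.png",a)
s=read_camera("scene"); 
cv2.imwrite("pics/b.png",cv2.resize(s["color"][80:330,180:500],None,fx=2.3,fy=2.3,interpolation=cv2.INTER_CUBIC))
```

```text
3
[[ 0.368 -0.511  0.211]
 [ 0.476 -0.343  0.266]
 [ 0.597 -0.205  0.271]]
[[  424   154   211   156 25547]] [[526.15336439 229.66273926]]
lm 21479 ((484.5565185546875, -362.521240234375), (222.63632202148438, 303.1724853515625), 0.48104360699653625)
fl 1289 ((489.64990234375, 229.9613494873047), (92.46424102783203, 206.6699981689453), 0.5028839707374573)
fin 236 ((486.1114196777344, 302.69622802734375), (16.841049194335938, 45.26508712768555), 2.827833652496338)
board 5861 ((489.9576416015625, 233.84506225585938), (231.72491455078125, 121.56787872314453), 86.23516082763672)
```

View pics/a.png

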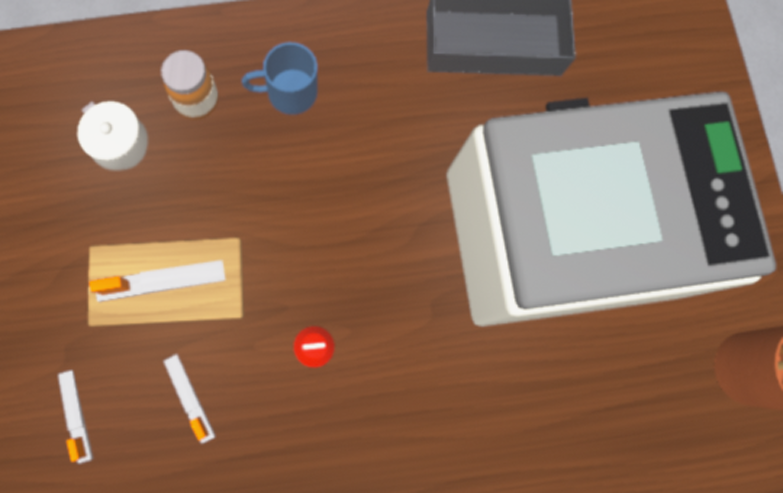

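View pics/b.png

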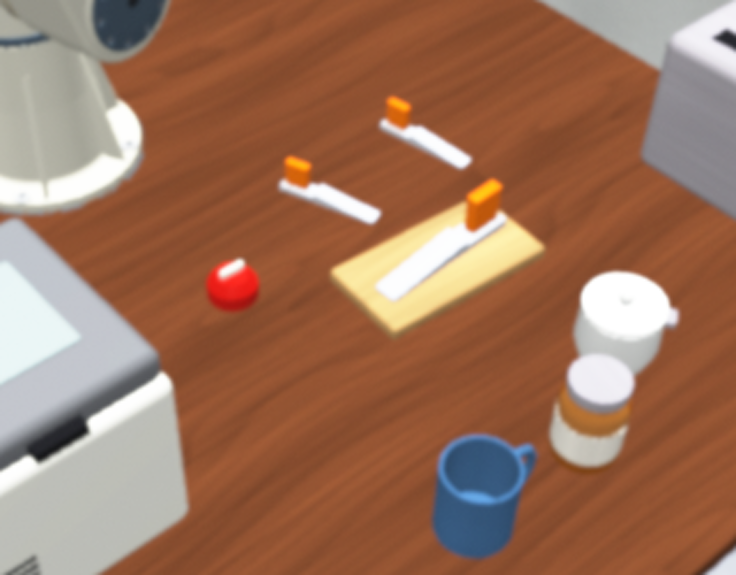

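Run:
```python
from h import *
uu,vv=np.meshgrid(range(640),range(480))
def grid(p): return world(p,np.c_[uu.ravel(),vv.ravel()],p["range_z"].ravel()).reshape(480,640,3),p["range_z"]>0
def line(q,ax):  # fit q[ax]=a+b*q[other], robust
    o=1-ax; k=np.ones(len(q),bool)
    for _ in range(8):
        b,a=np.polyfit(q[k,o],q[k,ax],1); r=q[:,ax]-a-b*q[:,o]; k=abs(r)<max(.002,2*np.std(r[k]))
    print("ax",ax,"n",k.sum(),"a",a.round(4),"slope",b.round(4),"deg",np.degrees(np.arctan(b)).round(2),"range",np.percentile(q[k,o],[1,99]).round(3),"res",r[k].std().round(4)); return a,b
p=read_camera("top"); P,ok=grid(p)
for z0,z1 in [(.04,.12),(.12,.2),(.2,.24)]:
    m=ok&(P[...,2]>z0)&(P[...,2]<z1)&(P[...,1]>-.3)&(P[...,1]<-.15)&(P[...,0]>.3)&(P[...,0]<.66)
    print("end",z0); line(P[m][:,:2],1)
m=ok&(P[...,2]>.05)&(P[...,2]<.24)&(P[...,1]<-.22)&(P[...,0]<.4)&(P[...,0]>.3)
if m.sum()>30: print("near side"); line(P[m][:,:2],0)
# lid edges: rows
m=ok&(P[...,2]>.255)&(P[...,2]<.285)&(P[...,1]<-.15)&(P[...,0]>.25); q=P[m]
e=[];f=[]
for y in np.arange(-.49,-.23,.01):
    s=q[abs(q[:,1]-y)<.003][:,0]; e.append((s.min(),y)); f.append((s.max(),y))
line(np.array(e),0); line(np.array(f),0)
e=[]
for x in np.arange(.39,.58,.01):
    s=q[abs(q[:,0]-x)<.003][:,1]; e.append((x,s.max()))
line(np.array(e),1)
p=read_camera("scene"); P,ok=grid(p)
m=ok&(P[...,2]>.05)&(P[...,2]<.22)&(P[...,1]<-.22)&(P[...,1]>-.55)&(P[...,0]>.55)&(P[...,0]<.7)
print("far side"); line(P[m][:,:2],0)
# feeler
for n in ["top","scene"]:
    if n=="top": p=read_camera("top"); P,ok=grid(p)
    else: p=read_camera("scene"); P,ok=grid(p)
    box=ok&(P[...,0]>.44)&(P[...,0]<.54)&(P[...,1]>.1)&(P[...,1]<.36)
    c=p["color"].astype(int); grey=(c.max(2)-c.min(2)<30)&(c.min(2)>120)
    g=P[box&grey]; print(n,"grey",len(g),cv2.minAreaRect((g[:,:2]*1000).astype(np.float32)))
    m,C=g[:,:2].mean(0),np.cov(g[:,:2].T); w,V=np.linalg.eigh(C); print(m.round(4),V[:,1])
    o=(c[...,2]>180)&(c[...,0]<90)&(c[...,2]-c[...,0]>130)
    f=P[box&o&(P[...,2]>.07)]; print("fin top",len(f),cv2.minAreaRect((f[:,:2]*1000).astype(np.float32)),f.mean(0))
```

```text
end 0.04
ax 1 n 1007 a -0.2076 slope 0.0068 deg 0.39 range [0.375 0.595] res 0.0005
end 0.12
ax 1 n 1327 a -0.208 slope 0.0072 deg 0.41 range [0.375 0.593] res 0.0005
end 0.2
ax 1 n 1267 a -0.2123 slope 0.0093 deg 0.53 range [0.369 0.596] res 0.0029
near side
ax 0 n 917 a 0.3644 slope -0.0077 deg -0.44 range [-0.512 -0.223] res 0.0016
ax 0 n 26 a 0.3693 slope -0.0075 deg -0.43 range [-0.488 -0.242] res 0.0004
ax 0 n 24 a 0.5958 slope -0.0033 deg -0.19 range [-0.488 -0.242] res 0.0011
ax 1 n 19 a -0.2132 slope 0.0051 deg 0.29 range [0.392 0.568] res 0.0003
far side
ax 0 n 7097 a 0.6036 slope -0.0048 deg -0.27 range [-0.514 -0.224] res 0.0009
top grey 1002 ((489.6886901855469, 237.93020629882812), (30.108436584472656, 188.48281860351562), 3.0473434925079346)
[0.4893 0.221 ] [-0.09033019  0.99591187]
fin top 188 ((486.1971740722656, 302.9756164550781), (16.512662887573242, 44.41255569458008), 2.0807888507843018) [0.4854794  0.30225523 0.08006644]
scene grey 596 ((482.7342529296875, 238.70510864257812), (47.57733917236328, 192.2364959716797), 2.961857795715332)
[0.4921 0.2219] [-6.69240596e-04  9.99999776e-01]
fin top 101 ((486.43450927734375, 304.0035705566406), (18.987232208251953, 48.270774841308594), 5.319958686828613) [0.48815904 0.30119866 0.07804382]
```

Three feelers show in crop a: on the board (160,280), and two on the counter at (75,415) and (190,400). The one on the board is the job's one: it measures 188 x 30 mm with a 44 mm fin, and the two others are clearly smaller. Crop b confirms it at (440,245). First move: raise and turn.

play_rows(targets=[{"gripper": -1, "dz": -0.02, "roll": -10}, {"gripper": -1, "dz": -0.02, "roll": -10}, {"gripper": -1, "dz": -0.02, "roll": -10}, {"gripper": -1, "dz": -0.02, "roll": -10}, {"gripper": -1, "dz": -0.02, "roll": -10}, {"gripper": -1, "dz": -0.02, "roll": -10}, {"gripper": -1, "roll": -10}, {"gripper": -1, "roll": -10}, {"gripper": -1}, {"gripper": -1}])

```text
schema error: expected keys gripper, dx, dy, dz, roll
```

play_rows(targets=[{"gripper": -1, "dx": 0, "dy": 0, "dz": -0.02, "roll": -10}, {"gripper": -1, "dx": 0, "dy": 0, "dz": -0.02, "roll": -10}, {"gripper": -1, "dx": 0, "dy": 0, "dz": -0.02, "roll": -10}, {"gripper": -1, "dx": 0, "dy": 0, "dz": -0.02, "roll": -10}, {"gripper": -1, "dx": 0, "dy": 0, "dz": -0.02, "roll": -10}, {"gripper": -1, "dx": 0, "dy": 0, "dz": -0.02, "roll": -10}, {"gripper": -1, "dx": 0, "dy": 0, "dz": 0, "roll": -10}, {"gripper": -1, "dx": 0, "dy": 0, "dz": 0, "roll": -10}, {"gripper": -1, "dx": 0, "dy": 0, "dz": 0, "roll": 0}, {"gripper": -1, "dx": 0, "dy": 0, "dz": 0, "roll": 0}])

```text
t: 2.45
tool_pos: [0.1417, -0.6087, 0.3512]
eef_rot: [[-0.05, 0.999, -0.0], [0.999, 0.05, 0.0], [0.0, -0.0, -1.0]]
ft_force: [0.3, -0.6, 0.3]
width: 0.999
gripper_force: 0.0
```

play_rows(targets=[{"gripper": -1, "dx": 0.0446, "dy": 0.0195, "dz": 0, "roll": 0}, {"gripper": -1, "dx": 0.0446, "dy": 0.0195, "dz": 0, "roll": 0}, {"gripper": -1, "dx": 0.0446, "dy": 0.0195, "dz": 0, "roll": 0}, {"gripper": -1, "dx": 0.0446, "dy": 0.0195, "dz": 0, "roll": 0}, {"gripper": -1, "dx": 0.0446, "dy": 0.0195, "dz": 0, "roll": 0}, {"gripper": -1, "dx": 0.0446, "dy": 0.0195, "dz": 0, "roll": 0}, {"gripper": -1, "dx": 0.0446, "dy": 0.0195, "dz": 0, "roll": 0}, {"gripper": -1, "dx": 0.0446, "dy": 0.0195, "dz": 0, "roll": 0}, {"gripper": -1, "dx": 0.0446, "dy": 0.0195, "dz": 0, "roll": 0}, {"gripper": -1, "dx": 0.0446, "dy": 0.0195, "dz": 0, "roll": 0}, {"gripper": -1, "dx": 0.0446, "dy": 0.0195, "dz": 0, "roll": 0}, {"gripper": -1, "dx": 0.0446, "dy": 0.0195, "dz": 0, "roll": 0}])

```text
t: 3.95
tool_pos: [0.3467, -0.0601, 0.3516]
eef_rot: [[-0.051, 0.999, 0.001], [0.999, 0.051, -0.0], [-0.0, 0.001, -1.0]]
ft_force: [0.9, -1.0, 0.6]
width: 1.003
gripper_force: 0.0
```

play_rows(targets=[{"gripper": -1, "dx": 0.0446, "dy": 0.0195, "dz": 0, "roll": 0}, {"gripper": -1, "dx": 0.0446, "dy": 0.0195, "dz": 0, "roll": 0}, {"gripper": -1, "dx": 0.0446, "dy": 0.0195, "dz": 0, "roll": 0}, {"gripper": -1, "dx": 0.0446, "dy": 0.0195, "dz": 0, "roll": 0}, {"gripper": -1, "dx": 0.0446, "dy": 0.0195, "dz": 0, "roll": 0}, {"gripper": -1, "dx": 0.0446, "dy": 0.0195, "dz": 0, "roll": 0}, {"gripper": -1, "dx": 0.0446, "dy": 0.0195, "dz": 0, "roll": 0}, {"gripper": -1, "dx": 0.0446, "dy": 0.0195, "dz": 0, "roll": 0}, {"gripper": -1, "dx": 0, "dy": 0, "dz": 0.04, "roll": 0}, {"gripper": -1, "dx": 0, "dy": 0, "dz": 0.04, "roll": 0}, {"gripper": -1, "dx": 0, "dy": 0, "dz": 0.04, "roll": 0}, {"gripper": -1, "dx": 0, "dy": 0, "dz": 0, "roll": 0}])

```text
t: 5.45
tool_pos: [0.481, 0.3021, 0.2286]
eef_rot: [[-0.052, 0.999, -0.005], [0.999, 0.052, -0.003], [-0.003, -0.005, -1.0]]
ft_force: [-0.4, -0.3, 0.5]
width: 1.001
gripper_force: 0.0
```

Run:
```python
from h import *
s=manip.observe(); print(np.round(s["tool_pos"],4),np.round(s["eef_rot"],4).tolist(),np.round(s["joint_pos"],1))
p=read_camera("wrist"); cv2.imwrite("pics/w1.png",p["color"])
v,u=np.nonzero(p["range_z"]>0); P=world(p,np.c_[u,v],p["range_z"][v,u]); c=p["color"][v,u].astype(int)
o=(c[:,2]>150)&(c[:,2]-c[:,0]>120)&(P[:,2]>.072)&(P[:,2]<.09)&(P[:,1]>.2)&(P[:,1]<.36)
f=P[o]; print(len(f)); 
if len(f)>10: print(f.mean(0),cv2.minAreaRect((f[:,:2]*1000).astype(np.float32)))
```

```text
[0.481  0.3021 0.2286] [[-0.0521, 0.9986, -0.005], [0.9986, 0.052, -0.0031], [-0.0028, -0.0052, -1.0]] [ 32.   15.5 100.6   0.   64.2  29. ]
828
[0.48545954 0.30478656 0.0805423 ] ((485.541259765625, 303.7099304199219), (14.354667663574219, 43.38729476928711), 3.2936604022979736)
```

View pics/w1.png

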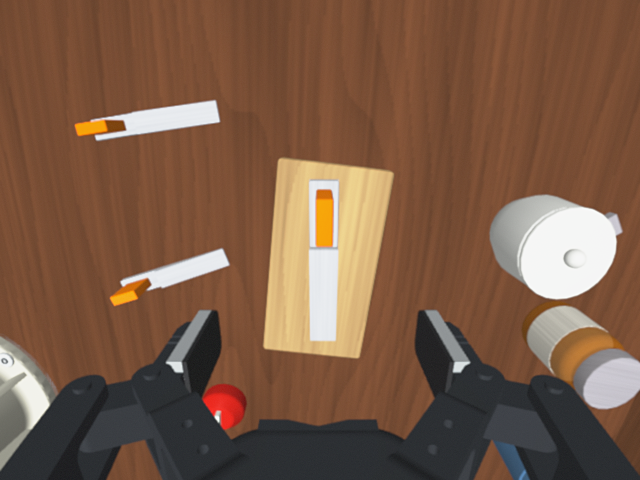

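The wrist picture shows the board's feeler at (325,260), its fin at (325,218), aligned with the gripper; the two smaller ones are at upper left. I go down over the fin.

play_rows(targets=[{"gripper": -1, "dx": 0, "dy": 0, "dz": 0.03, "roll": 0}, {"gripper": -1, "dx": 0, "dy": 0, "dz": 0.03, "roll": 0}, {"gripper": -1, "dx": 0, "dy": 0, "dz": 0.03, "roll": 0}, {"gripper": -1, "dx": 0, "dy": 0, "dz": 0.02, "roll": 0}, {"gripper": -1, "dx": 0, "dy": 0, "dz": 0.02, "roll": 0}, {"gripper": -1, "dx": 0, "dy": 0, "dz": 0, "roll": 0}, {"gripper": -1, "dx": 0, "dy": 0, "dz": 0, "roll": 0}])

```text
t: 6.38
tool_pos: [0.484, 0.3038, 0.1032]
eef_rot: [[-0.054, 0.999, 0.002], [0.999, 0.054, 0.001], [0.001, 0.002, -1.0]]
ft_force: [0.2, -0.3, 0.6]
width: 0.999
gripper_force: 0.0
```

play_rows(targets=[{"gripper": -1, "dx": 0, "dy": 0.0018, "dz": 0.02, "roll": 0}, {"gripper": -1, "dx": 0, "dy": 0, "dz": 0.02, "roll": 0}, {"gripper": -1, "dx": 0, "dy": 0, "dz": 0.015, "roll": 0}, {"gripper": -1, "dx": 0, "dy": 0, "dz": 0.007, "roll": 0}, {"gripper": -1, "dx": 0, "dy": 0, "dz": 0, "roll": 0}, {"gripper": -1, "dx": 0, "dy": 0, "dz": 0, "roll": 0}, {"gripper": 1, "dx": 0, "dy": 0, "dz": 0, "roll": 0}, {"gripper": 1, "dx": 0, "dy": 0, "dz": 0, "roll": 0}, {"gripper": 1, "dx": 0, "dy": 0, "dz": 0, "roll": 0}, {"gripper": 1, "dx": 0, "dy": 0, "dz": 0, "roll": 0}, {"gripper": 1, "dx": 0, "dy": 0, "dz": 0, "roll": 0}, {"gripper": 1, "dx": 0, "dy": 0, "dz": 0, "roll": 0}])

```text
t: 7.88
tool_pos: [0.4847, 0.3033, 0.0394]
eef_rot: [[-0.054, 0.999, 0.0], [0.999, 0.054, 0.0], [0.0, 0.0, -1.0]]
ft_force: [-0.2, -0.7, 1.6]
width: 0.184
gripper_force: 58.5
```

play_rows(targets=[{"gripper": 1, "dx": 0, "dy": 0, "dz": -0.01, "roll": 0}, {"gripper": 1, "dx": 0, "dy": 0, "dz": -0.015, "roll": 0}, {"gripper": 1, "dx": 0, "dy": 0, "dz": -0.02, "roll": 0}, {"gripper": 1, "dx": -0.02, "dy": 0.003, "dz": 0, "roll": 0}, {"gripper": 1, "dx": -0.04, "dy": 0.0055, "dz": 0, "roll": 0}, {"gripper": 1, "dx": -0.04, "dy": 0.0055, "dz": 0, "roll": 0}, {"gripper": 1, "dx": -0.04, "dy": 0.0055, "dz": 0, "roll": 0}, {"gripper": 1, "dx": -0.04, "dy": 0.0055, "dz": 0, "roll": 0}, {"gripper": 1, "dx": -0.04, "dy": 0.0055, "dz": 0, "roll": 0}, {"gripper": 1, "dx": -0.03, "dy": 0.004, "dz": 0, "roll": 0}, {"gripper": 1, "dx": -0.01, "dy": 0.0015, "dz": 0, "roll": 0}, {"gripper": 1, "dx": 0, "dy": 0, "dz": 0, "roll": 0}])

```text
t: 9.38
tool_pos: [0.5343, 0.0448, 0.0841]
eef_rot: [[-0.053, 0.999, -0.0], [0.999, 0.053, 0.0], [0.0, -0.0, -1.0]]
ft_force: [-0.2, 0.3, -2.2]
width: 0.178
gripper_force: 58.6
```

play_rows(targets=[{"gripper": 1, "dx": -0.03, "dy": 0.004, "dz": 0, "roll": 1.35}, {"gripper": 1, "dx": -0.03, "dy": 0.004, "dz": 0, "roll": 1.35}, {"gripper": 1, "dx": 0, "dy": 0, "dz": 0, "roll": 0}, {"gripper": 1, "dx": 0, "dy": 0, "dz": 0, "roll": 0}, {"gripper": 1, "dx": 0, "dy": 0, "dz": 0, "roll": 0}])

```text
t: 10.0
tool_pos: [0.5449, -0.013, 0.0842]
eef_rot: [[-0.008, 1.0, -0.0], [1.0, 0.008, 0.0], [0.0, -0.0, -1.0]]
ft_force: [-0.3, 0.4, -1.1]
width: 0.178
gripper_force: 58.6
```

```bash
cat > m.py <<'E'
from h import *
import sys
s=manip.observe(); print(np.round(s["tool_pos"],4),np.round(s["eef_rot"],4).tolist(),np.round(s["ft_force"],2),s["width"])
out=[]
for n in ["top","scene","wrist"]:
    p=read_camera(n); out.append(p)
    v,u=np.nonzero(p["range_z"]>0); P=world(p,np.c_[u,v],p["range_z"][v,u]); c=p["color"][v,u].astype(int)
    t=s["tool_pos"]
    g=(c.max(1)-c.min(1)<35)&(c.min(1)>110)&(abs(P[:,0]-t[0])<.05)&(P[:,1]<t[1]-.045)&(P[:,1]>t[1]-.18)&(P[:,2]<t[2]+.02)&(P[:,2]>t[2]-.035)&(P[:,1]>-.199)
    f=P[g]
    if len(f)>30:
        r=cv2.minAreaRect((f[:,:2]*1000).astype(np.float32)); print(n,len(f),np.round(r[0],1),np.round(r[1],1),round(r[2],2),"ymin",np.percentile(f[:,1],.5).round(4))
        k=np.polyfit(f[:,1],f[:,2],1); print(" top z slope",k[0].round(4),"z at tip",np.polyval(k,f[:,1].min()).round(4))
        b=np.polyfit(f[:,1],f[:,0],1); print(" axis x at tip",np.polyval(b,f[:,1].min()).round(4),"dx/dy",b[0].round(4))
cv2.imwrite(f"pics/{sys.argv[1]}.png",out[2]["color"]); cv2.imwrite(f"pics/{sys.argv[1]}t.png",out[0]["color"])
E
python3 m.py c1
```

```text
[ 0.5449 -0.013   0.0842] [[-0.0085, 1.0, -0.0003], [1.0, 0.0085, 0.0002], [0.0002, -0.0003, -1.0]] [-0.27  0.39 -1.11] 0.17754875264169923
scene 652 [ 546.3 -114.8] [ 36.6 113.1] 0.29 ymin -0.1709
 top z slope 0.1041 z at tip 0.067
 axis x at tip 0.5485 dx/dy 0.0042
wrist 823 [545.3 -76.4] [29.8 30.6] 0.27 ymin -0.0908
 top z slope 0.1315 z at tip 0.0775
 axis x at tip 0.5452 dx/dy 0.0066
```

View pics/c1.png

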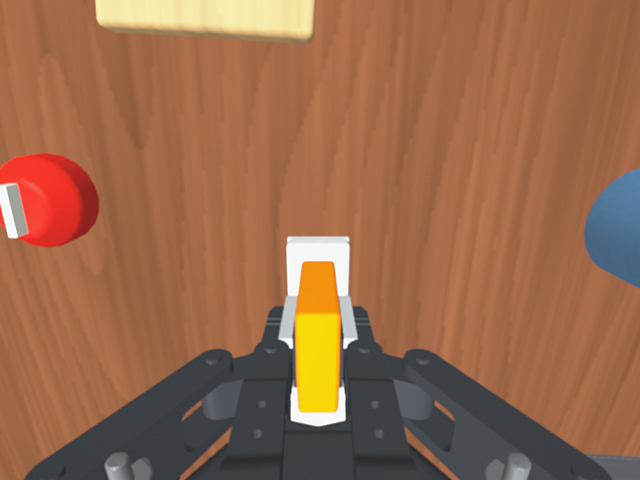

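The wrist picture shows the fin (318,335) square in the gripper. I shift sideways and lower to just above the counter.

play_rows(targets=[{"gripper": 1, "dx": 0, "dy": 0.004, "dz": 0.015, "roll": 0}, {"gripper": 1, "dx": 0, "dy": 0, "dz": 0.02, "roll": 0}, {"gripper": 1, "dx": 0, "dy": 0, "dz": 0.015, "roll": 0}, {"gripper": 1, "dx": 0, "dy": 0, "dz": 0.008, "roll": 0}, {"gripper": 1, "dx": 0, "dy": 0, "dz": 0.003, "roll": 0}, {"gripper": 1, "dx": 0, "dy": 0, "dz": 0, "roll": 0}, {"gripper": 1, "dx": 0, "dy": 0, "dz": 0, "roll": 0}])

```text
t: 11.02
tool_pos: [0.5496, -0.014, 0.0238]
eef_rot: [[-0.007, 1.0, 0.001], [1.0, 0.007, -0.0], [-0.0, 0.001, -1.0]]
ft_force: [0.5, 0.1, -2.2]
width: 0.179
gripper_force: 58.5
```

play_rows(targets=[{"gripper": 1, "dx": 0, "dy": 0, "dz": 0.001, "roll": 0}, {"gripper": 1, "dx": 0, "dy": 0, "dz": 0, "roll": 0}, {"gripper": 1, "dx": 0, "dy": 0, "dz": 0, "roll": 0}])

```text
t: 11.4
tool_pos: [0.5492, -0.014, 0.0224]
eef_rot: [[-0.007, 1.0, 0.0], [1.0, 0.007, 0.0], [0.0, 0.0, -1.0]]
ft_force: [0.0, -0.3, -2.2]
width: 0.18
gripper_force: 58.5
```

play_rows(targets=[{"gripper": 1, "dx": 0, "dy": 0, "dz": 0.0007, "roll": 0}, {"gripper": 1, "dx": 0, "dy": 0, "dz": 0, "roll": 0}, {"gripper": 1, "dx": 0, "dy": 0, "dz": 0, "roll": 0}])

```text
t: 11.78
tool_pos: [0.5492, -0.014, 0.0216]
eef_rot: [[-0.007, 1.0, 0.0], [1.0, 0.007, -0.0], [-0.0, 0.0, -1.0]]
ft_force: [-0.3, -0.7, -1.7]
width: 0.178
gripper_force: 58.6
```

play_rows(targets=[{"gripper": 1, "dx": 0, "dy": 0, "dz": 0.0005, "roll": 0}, {"gripper": 1, "dx": 0, "dy": 0, "dz": 0, "roll": 0}, {"gripper": 1, "dx": 0, "dy": 0, "dz": 0, "roll": 0}])

```text
t: 12.15
tool_pos: [0.5493, -0.014, 0.0214]
eef_rot: [[-0.007, 1.0, 0.0], [1.0, 0.007, 0.0], [0.0, 0.0, -1.0]]
ft_force: [-1.0, 0.1, 6.1]
width: 0.18
gripper_force: 59.4
```

```bash
python3 m.py c2
```

```text
[ 0.5493 -0.014   0.0214] [[-0.0071, 1.0, 0.0002], [1.0, 0.0071, 0.0], [0.0, 0.0002, -1.0]] [-1.04  0.14  6.09] 0.17962205568679393
scene 674 [ 546.2 -117.2] [ 45.2 115.6] 3.07 ymin -0.1736
 top z slope 0.0981 z at tip 0.0036
 axis x at tip 0.5515 dx/dy -0.0031
wrist 821 [549.8 -77. ] [31.2 29.9] 88.33 ymin -0.0915
 top z slope 0.129 z at tip 0.0148
 axis x at tip 0.5493 dx/dy 0.0106
```

play_rows(targets=[{"gripper": 1, "dx": -0.005, "dy": 0, "dz": -0.0003, "roll": 0}, {"gripper": 1, "dx": -0.01, "dy": 0, "dz": 0, "roll": 0}, {"gripper": 1, "dx": -0.01, "dy": 0, "dz": 0, "roll": 0}, {"gripper": 1, "dx": -0.01, "dy": 0, "dz": 0, "roll": 0}, {"gripper": 1, "dx": -0.01, "dy": 0, "dz": 0, "roll": 0}, {"gripper": 1, "dx": -0.007, "dy": 0, "dz": 0, "roll": 0}, {"gripper": 1, "dx": -0.004, "dy": 0, "dz": 0, "roll": 0}, {"gripper": 1, "dx": 0, "dy": 0, "dz": 0, "roll": 0}, {"gripper": 1, "dx": 0, "dy": 0, "dz": 0, "roll": 0}])

```text
t: 13.42
tool_pos: [0.5497, -0.0702, 0.0214]
eef_rot: [[-0.007, 1.0, 0.0], [1.0, 0.007, -0.0], [-0.0, 0.0, -1.0]]
ft_force: [0.2, -1.1, 2.0]
width: 0.181
gripper_force: 59.1
```

play_rows(targets=[{"gripper": 1, "dx": -0.002, "dy": 0, "dz": 0, "roll": 0}, {"gripper": 1, "dx": -0.002, "dy": 0, "dz": 0, "roll": 0}, {"gripper": 1, "dx": -0.002, "dy": 0, "dz": 0, "roll": 0}, {"gripper": 1, "dx": 0, "dy": 0, "dz": 0, "roll": 0}])

```text
t: 13.92
tool_pos: [0.5497, -0.0761, 0.0214]
eef_rot: [[-0.007, 1.0, 0.0], [1.0, 0.007, -0.0], [-0.0, 0.0, -1.0]]
ft_force: [0.5, 1.4, 3.5]
width: 0.183
gripper_force: 59.3
```

play_rows(targets=[{"gripper": 1, "dx": -0.002, "dy": 0, "dz": 0, "roll": 0}, {"gripper": 1, "dx": -0.002, "dy": 0, "dz": 0, "roll": 0}, {"gripper": 1, "dx": 0, "dy": 0, "dz": 0, "roll": 0}])

```text
t: 14.3
tool_pos: [0.5497, -0.0803, 0.0214]
eef_rot: [[-0.007, 1.0, 0.0], [1.0, 0.007, -0.0], [-0.0, 0.0, -1.0]]
ft_force: [0.0, 1.3, 3.7]
width: 0.18
gripper_force: 59.3
```

play_rows(targets=[{"gripper": 1, "dx": -0.0015, "dy": 0, "dz": 0, "roll": 0}, {"gripper": 1, "dx": -0.0015, "dy": 0, "dz": 0, "roll": 0}, {"gripper": 1, "dx": 0, "dy": 0, "dz": 0, "roll": 0}, {"gripper": 1, "dx": 0, "dy": 0, "dz": 0, "roll": 0}])

```text
t: 14.8
tool_pos: [0.5497, -0.0832, 0.0214]
eef_rot: [[-0.007, 1.0, 0.0], [1.0, 0.007, -0.0], [-0.0, 0.0, -1.0]]
ft_force: [-1.1, 0.8, 5.1]
width: 0.175
gripper_force: 59.3
```

play_rows(targets=[{"gripper": 1, "dx": -0.0015, "dy": 0, "dz": 0, "roll": 0}, {"gripper": 1, "dx": -0.0015, "dy": 0, "dz": 0, "roll": 0}, {"gripper": 1, "dx": -0.001, "dy": 0, "dz": 0, "roll": 0}, {"gripper": 1, "dx": 0, "dy": 0, "dz": 0, "roll": 0}])

```text
t: 15.3
tool_pos: [0.5497, -0.0871, 0.0214]
eef_rot: [[-0.007, 1.0, 0.0], [1.0, 0.007, -0.0], [-0.0, 0.0, -1.0]]
ft_force: [-0.8, 2.6, 4.9]
width: 0.178
gripper_force: 59.5
```

play_rows(targets=[{"gripper": 1, "dx": -0.0015, "dy": 0, "dz": 0, "roll": 0}, {"gripper": 1, "dx": -0.0015, "dy": 0, "dz": 0, "roll": 0}, {"gripper": 1, "dx": 0, "dy": 0, "dz": 0, "roll": 0}])

```text
t: 15.68
tool_pos: [0.5497, -0.0902, 0.0214]
eef_rot: [[-0.007, 1.0, -0.0], [1.0, 0.007, -0.0], [-0.0, -0.0, -1.0]]
ft_force: [-0.0, 2.2, 4.8]
width: 0.18
gripper_force: 59.5
```

play_rows(targets=[{"gripper": 1, "dx": -0.0015, "dy": 0, "dz": 0, "roll": 0}, {"gripper": 1, "dx": -0.0015, "dy": 0, "dz": 0, "roll": 0}, {"gripper": 1, "dx": 0, "dy": 0, "dz": 0, "roll": 0}])

```text
t: 16.05
tool_pos: [0.5497, -0.0931, 0.0214]
eef_rot: [[-0.007, 1.0, 0.0], [1.0, 0.007, -0.0], [-0.0, 0.0, -1.0]]
ft_force: [0.3, 2.2, 5.7]
width: 0.181
gripper_force: 59.5
```

play_rows(targets=[{"gripper": 1, "dx": -0.0015, "dy": 0, "dz": 0, "roll": 0}, {"gripper": 1, "dx": -0.0015, "dy": 0, "dz": 0, "roll": 0}, {"gripper": 1, "dx": 0, "dy": 0, "dz": 0, "roll": 0}])

```text
t: 16.42
tool_pos: [0.5498, -0.0962, 0.0214]
eef_rot: [[-0.007, 1.0, 0.0], [1.0, 0.007, -0.0], [-0.0, 0.0, -1.0]]
ft_force: [1.3, 2.2, 5.7]
width: 0.178
gripper_force: 59.5
```

play_rows(targets=[{"gripper": 1, "dx": -0.0015, "dy": 0, "dz": 0, "roll": 0}, {"gripper": 1, "dx": -0.0015, "dy": 0, "dz": 0, "roll": 0}, {"gripper": 1, "dx": 0, "dy": 0, "dz": 0, "roll": 0}])

```text
t: 16.8
tool_pos: [0.5498, -0.0992, 0.0214]
eef_rot: [[-0.007, 1.0, 0.0], [1.0, 0.007, -0.0], [-0.0, 0.0, -1.0]]
ft_force: [-0.3, 2.6, 5.5]
width: 0.178
gripper_force: 59.5
```

play_rows(targets=[{"gripper": 1, "dx": -0.0015, "dy": 0, "dz": 0, "roll": 0}, {"gripper": 1, "dx": -0.0015, "dy": 0, "dz": 0, "roll": 0}, {"gripper": 1, "dx": 0, "dy": 0, "dz": 0, "roll": 0}])

```text
t: 17.18
tool_pos: [0.5498, -0.1021, 0.0214]
eef_rot: [[-0.007, 1.0, 0.0], [1.0, 0.007, -0.0], [-0.0, 0.0, -1.0]]
ft_force: [-0.3, 2.7, 4.6]
width: 0.182
gripper_force: 59.5
```

play_rows(targets=[{"gripper": 1, "dx": -0.0015, "dy": 0, "dz": 0, "roll": 0}, {"gripper": 1, "dx": -0.0015, "dy": 0, "dz": 0, "roll": 0}, {"gripper": 1, "dx": 0, "dy": 0, "dz": 0, "roll": 0}])

```text
t: 17.55
tool_pos: [0.5498, -0.1051, 0.0214]
eef_rot: [[-0.007, 1.0, 0.0], [1.0, 0.007, -0.0], [-0.0, 0.0, -1.0]]
ft_force: [-0.5, 2.6, 4.5]
width: 0.175
gripper_force: 59.5
```

play_rows(targets=[{"gripper": 1, "dx": -0.0015, "dy": 0, "dz": 0, "roll": 0}, {"gripper": 1, "dx": -0.0015, "dy": 0, "dz": 0, "roll": 0}, {"gripper": 1, "dx": 0, "dy": 0, "dz": 0, "roll": 0}])

```text
t: 17.92
tool_pos: [0.5499, -0.1081, 0.0214]
eef_rot: [[-0.007, 1.0, -0.0], [1.0, 0.007, -0.0], [-0.0, -0.0, -1.0]]
ft_force: [-0.2, 3.2, 5.2]
width: 0.182
gripper_force: 59.5
```

play_rows(targets=[{"gripper": 1, "dx": -0.0015, "dy": 0, "dz": 0, "roll": 0}, {"gripper": 1, "dx": -0.0015, "dy": 0, "dz": 0, "roll": 0}, {"gripper": 1, "dx": 0, "dy": 0, "dz": 0, "roll": 0}])

```text
t: 18.3
tool_pos: [0.5498, -0.1111, 0.0214]
eef_rot: [[-0.007, 1.0, -0.0], [1.0, 0.007, -0.0], [-0.0, -0.0, -1.0]]
ft_force: [-1.4, 2.7, 5.0]
width: 0.18
gripper_force: 59.5
```

play_rows(targets=[{"gripper": 1, "dx": -0.0015, "dy": 0, "dz": 0, "roll": 0}, {"gripper": 1, "dx": -0.0015, "dy": 0, "dz": 0, "roll": 0}, {"gripper": 1, "dx": 0, "dy": 0, "dz": 0, "roll": 0}])

```text
t: 18.68
tool_pos: [0.5499, -0.1141, 0.0214]
eef_rot: [[-0.007, 1.0, -0.0], [1.0, 0.007, -0.0], [-0.0, -0.0, -1.0]]
ft_force: [-0.3, 2.7, 4.7]
width: 0.18
gripper_force: 59.5
```

play_rows(targets=[{"gripper": 1, "dx": -0.0015, "dy": 0, "dz": 0, "roll": 0}, {"gripper": 1, "dx": -0.0015, "dy": 0, "dz": 0, "roll": 0}, {"gripper": 1, "dx": 0, "dy": 0, "dz": 0, "roll": 0}])

```text
t: 19.05
tool_pos: [0.5499, -0.1169, 0.0214]
eef_rot: [[-0.007, 1.0, -0.0], [1.0, 0.007, 0.0], [0.0, -0.0, -1.0]]
ft_force: [0.2, 5.0, 6.4]
width: 0.183
gripper_force: 59.6
```

play_rows(targets=[{"gripper": 1, "dx": -0.001, "dy": 0, "dz": 0, "roll": 0}, {"gripper": 1, "dx": 0, "dy": 0, "dz": 0, "roll": 0}, {"gripper": 1, "dx": 0, "dy": 0, "dz": 0, "roll": 0}])

```text
t: 19.42
tool_pos: [0.5499, -0.1177, 0.0214]
eef_rot: [[-0.007, 1.0, -0.0], [1.0, 0.007, 0.0], [0.0, -0.0, -1.0]]
ft_force: [-0.1, 5.4, 6.1]
width: 0.179
gripper_force: 59.6
```

play_rows(targets=[{"gripper": 1, "dx": -0.001, "dy": 0, "dz": 0, "roll": 0}, {"gripper": 1, "dx": 0, "dy": 0, "dz": 0, "roll": 0}, {"gripper": 1, "dx": 0, "dy": 0, "dz": 0, "roll": 0}])

```text
t: 19.8
tool_pos: [0.5498, -0.1185, 0.0214]
eef_rot: [[-0.007, 1.0, -0.0], [1.0, 0.007, 0.001], [0.001, -0.0, -1.0]]
ft_force: [-0.8, 6.7, 6.4]
width: 0.181
gripper_force: 59.6
```

play_rows(targets=[{"gripper": 1, "dx": -0.001, "dy": 0, "dz": 0, "roll": 0}, {"gripper": 1, "dx": 0, "dy": 0, "dz": 0, "roll": 0}, {"gripper": 1, "dx": 0, "dy": 0, "dz": 0, "roll": 0}])

```text
t: 20.18
tool_pos: [0.5498, -0.1193, 0.0214]
eef_rot: [[-0.007, 1.0, -0.0], [1.0, 0.007, 0.001], [0.001, -0.0, -1.0]]
ft_force: [0.6, 8.9, 6.0]
width: 0.18
gripper_force: 59.7
```

play_rows(targets=[{"gripper": 1, "dx": -0.001, "dy": 0, "dz": 0, "roll": 0}, {"gripper": 1, "dx": -0.0005, "dy": 0, "dz": 0, "roll": 0}, {"gripper": 1, "dx": 0, "dy": 0, "dz": 0, "roll": 0}, {"gripper": 1, "dx": 0, "dy": 0, "dz": 0, "roll": 0}])

```text
t: 20.68
tool_pos: [0.5497, -0.1204, 0.0214]
eef_rot: [[-0.007, 1.0, -0.001], [1.0, 0.007, 0.001], [0.001, -0.001, -1.0]]
ft_force: [0.9, 11.8, 6.3]
width: 0.179
gripper_force: 59.7
```

play_rows(targets=[{"gripper": 1, "dx": 0.0008, "dy": 0, "dz": 0, "roll": 0}, {"gripper": 1, "dx": 0, "dy": 0, "dz": 0, "roll": 0}, {"gripper": 1, "dx": 0, "dy": 0, "dz": 0, "roll": 0}])

```text
t: 21.05
tool_pos: [0.5498, -0.1204, 0.0214]
eef_rot: [[-0.007, 1.0, -0.0], [1.0, 0.007, 0.0], [0.0, -0.0, -1.0]]
ft_force: [-0.3, 5.5, 6.7]
width: 0.178
gripper_force: 59.6
```

The feeler stayed put as the push eased, so it is wedged. Releasing and rising.

play_rows(targets=[{"gripper": -1, "dx": 0, "dy": 0, "dz": 0, "roll": 0}, {"gripper": -1, "dx": 0, "dy": 0, "dz": 0, "roll": 0}, {"gripper": -1, "dx": 0, "dy": 0, "dz": 0, "roll": 0}, {"gripper": -1, "dx": 0, "dy": 0, "dz": 0, "roll": 0}, {"gripper": -1, "dx": 0, "dy": 0, "dz": 0, "roll": 0}, {"gripper": -1, "dx": 0, "dy": 0, "dz": -0.01, "roll": 0}, {"gripper": -1, "dx": 0, "dy": 0, "dz": -0.03, "roll": 0}, {"gripper": -1, "dx": 0, "dy": 0, "dz": -0.04, "roll": 0}, {"gripper": -1, "dx": 0.02, "dy": 0, "dz": -0.04, "roll": 0}, {"gripper": -1, "dx": 0.02, "dy": 0, "dz": -0.03, "roll": 0}, {"gripper": -1, "dx": 0, "dy": 0, "dz": 0, "roll": 0}, {"gripper": -1, "dx": 0, "dy": 0, "dz": 0, "roll": 0}])

```text
t: 22.55
tool_pos: [0.5493, -0.0808, 0.1712]
eef_rot: [[-0.008, 1.0, -0.0], [1.0, 0.008, -0.0], [-0.0, -0.0, -1.0]]
ft_force: [0.9, -0.4, 0.3]
width: 0.999
gripper_force: 0.0
```

Run:
```python
from h import *
s=manip.observe(); print(s["t"],np.round(s["tool_pos"],4),np.round(s["ft_force"],2),s["width"])
p=read_camera("wrist"); cv2.imwrite("pics/e.png",p["color"])
v,u=np.nonzero(p["range_z"]>0); P=world(p,np.c_[u,v],p["range_z"][v,u]); c=p["color"][v,u].astype(int)
o=(c[:,2]>150)&(c[:,2]-c[:,0]>120)&(P[:,2]>.054)&(P[:,2]<.07)&(abs(P[:,0]-.55)<.05)&(abs(P[:,1]+.12)<.06)
f=P[o]; print(len(f),f.mean(0),cv2.minAreaRect((f[:,:2]*1000).astype(np.float32)))
```

```text
22.55 [ 0.5493 -0.0808  0.1712] [ 0.94 -0.36  0.28] 0.9987312469755052
933 [ 0.54937351 -0.1173088   0.06232923] ((549.6788940429688, -119.16360473632812), (14.864433288574219, 42.28425216674805), 0.16637615859508514)
```

View pics/e.png

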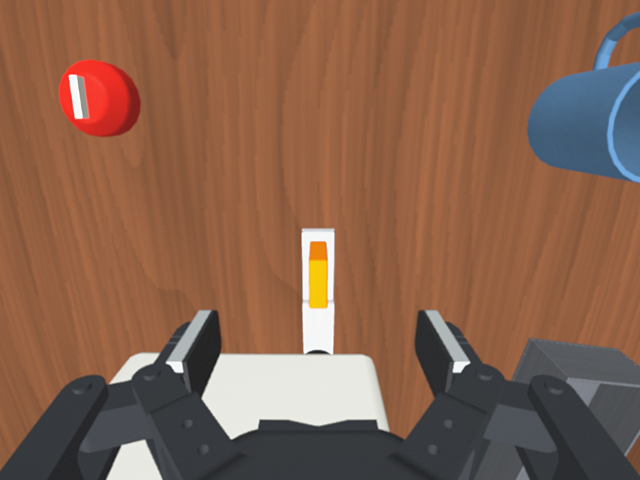

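The picture shows the feeler at (318,290), flat and straight, centred on the black foot at (318,352). The gripper is open and clear, and the timer and mug stand where they were.

```bash
python3 -c "
from rig import manip
print(manip.hand_in())"
```

```text
the job is handed in; nothing more can be done
None
```

The job is handed in: the largest feeler is wedged under the middle of the hanging foot, with an estimated load of 4.5 to 9 N (limits 2 to 15 N). It is released and nothing else was touched, but the hand-in gave back no verdict.

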